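# Unload the port-duct gluing jig and set the ducts up to dry

## Task

The glue has set: lift the jig's hood open until it rests on its stop, and press the ejector slide of every loaded bay fully forward so that it pushes the duct out of the mouth of its bay (do not pry ducts up out of the bays). Stand each of those ducts on end in the drying lane with the ones already there, and set any duct that has fallen over in the lane upright again, so that in the end all ducts stand upright inside the lane. Leave the hood open on its stop and the slides sprung back, and do not disturb the drivers, tools and materials lying about.

Things in the scene. Friction and masses are not known exactly. Their poses are not given: they have to be found in the camera images.
- jig: plywood gluing jig, fixed, x -85 to 166, y -111 to 134 mm. Origin at table level, in the plane of the bay mouths, on the middle bay's centre line; x points away from the robot into the bays, y left. Three open-topped bays 50 mm wide (a, b, c at y = -68, 0, 68 mm). The deck between and behind them is 60 mm above the table; their floors, and the open apron in front of them (to x = -85 mm), 12 mm
- hood (a joint): hinged grey hood over the bays, rad: 0 closed, grows as it lifts, 1.83 = on its stop, leaning back to the left. Its weight (0.5 kg) shuts it below about 1.3 and carries it to the stop beyond that. Closed it covers jig x -12 to 170, y -114 to 134 mm, top 108 mm above the table; its front skirt hangs to 30 mm and blocks the bay mouths
- hood_handle (a point): middle of the hood's black bar handle: round, 12 mm thick, 110 mm long, lying along jig x, its axis 35 mm off the hood's top face, near the hood's right-hand edge; the point's axes turn with the hood
- hood_hinge (a point): point on the hood's hinge line, which runs along jig x on the left side of the jig, 62 mm above the table; level in x with the handle's middle. With the hood closed the handle is 229 mm to the right of it and 81 mm above it
- eject_a (a joint): ejector slide of bay a, m: 0 at home behind the duct (spring return), 0.060 fully forward, towards the bay mouth (jig -x). The spring resists with 2 N at home, 5.6 N forward; with a duct about 10 N in all. Fully forward it leaves 56 mm of the duct out over the apron; let go, it springs back and the duct stays there
- tab_a (a point): ejector tab of bay a: centre of the back face (jig +x side) of the slide's upright red tab; push here towards jig -x. The tab is 28 mm wide, 14 mm thick and rises from the deck (60 mm) to 90 mm above the table; this point is 78 mm above it. Behind it the flat deck runs on 72 mm
- eject_b (a joint): ejector slide of bay b, m: 0 at home behind the duct (spring return), 0.060 fully forward, towards the bay mouth (jig -x). The spring resists with 2 N at home, 5.6 N forward; with a duct about 10 N in all. Fully forward it leaves 56 mm of the duct out over the apron; let go, it springs back and the duct stays there
- tab_b (a point): ejector tab of bay b: centre of the back face (jig +x side) of the slide's upright red tab; push here towards jig -x. The tab is 28 mm wide, 14 mm thick and rises from the deck (60 mm) to 90 mm above the table; this point is 78 mm above it. Behind it the flat deck runs on 72 mm
- eject_c (a joint): ejector slide of bay c, m: 0 at home behind the duct (spring return), 0.060 fully forward, towards the bay mouth (jig -x). The spring resists with 2 N at home, 5.6 N forward; with a duct about 10 N in all. Fully forward it leaves 56 mm of the duct out over the apron; let go, it springs back and the duct stays there
- tab_c (a point): ejector tab of bay c: centre of the back face (jig +x side) of the slide's upright red tab; push here towards jig -x. The tab is 28 mm wide, 14 mm thick and rises from the deck (60 mm) to 90 mm above the table; this point is 78 mm above it. Behind it the flat deck runs on 72 mm
- lane: plywood drying tray, the lane, fixed. Origin under its centre at table level; 530 mm along its y, 160 mm along its x. Felt floor 6 mm above the table, inside 140 x 510 mm, with a rail round it, 10 mm thick and 12 mm above the floor. A duct standing in it has its centre 44 mm above the table, a lying one 29 mm
- duct_a: walnut port duct, square tube 46 x 46 x 76 mm, about 90 g, both ends alike and closed by black foam (treat as a solid block). Origin at its centre, z along its length, x and y square to its side faces. Starts in bay a, along jig x, 4 to 80 mm inside the mouth, top 2 mm below the deck, clamped sideways by a sprung pad (5 N to shift it) that lets go after 37 mm of travel; None if the bay is empty
- duct_b: walnut port duct, square tube 46 x 46 x 76 mm, about 90 g, both ends alike and closed by black foam (treat as a solid block). Origin at its centre, z along its length, x and y square to its side faces. Starts in bay b, along jig x, 4 to 80 mm inside the mouth, top 2 mm below the deck, clamped sideways by a sprung pad (5 N to shift it) that lets go after 37 mm of travel; None if the bay is empty
- duct_c: walnut port duct, square tube 46 x 46 x 76 mm, about 90 g, both ends alike and closed by black foam (treat as a solid block). Origin at its centre, z along its length, x and y square to its side faces. Starts in bay c, along jig x, 4 to 80 mm inside the mouth, top 2 mm below the deck, clamped sideways by a sprung pad (5 N to shift it) that lets go after 37 mm of travel; None if the bay is empty
- fallen_1: walnut port duct, square tube 46 x 46 x 76 mm, about 90 g, both ends alike and closed by black foam (treat as a solid block). Origin at its centre, z along its length, x and y square to its side faces. Starts tipped over, lying on its side in the lane; None if absent
- fallen_2: walnut port duct, square tube 46 x 46 x 76 mm, about 90 g, both ends alike and closed by black foam (treat as a solid block). Origin at its centre, z along its length, x and y square to its side faces. Starts tipped over, lying on its side in the lane; None if absent
- stood_1: walnut port duct, square tube 46 x 46 x 76 mm, about 90 g, both ends alike and closed by black foam (treat as a solid block). Origin at its centre, z along its length, x and y square to its side faces. Starts standing on end at the right-hand (-y) end of the lane, beside the other
- stood_2: walnut port duct, square tube 46 x 46 x 76 mm, about 90 g, both ends alike and closed by black foam (treat as a solid block). Origin at its centre, z along its length, x and y square to its side faces. Starts standing on end at the right-hand (-y) end of the lane, beside the other
- woofer: black loudspeaker driver, 132 mm across, 58 mm high, bystander; origin under its centre
- tweeter: aluminium dome driver, 96 mm across, 33 mm high, bystander; origin under its centre
- glue: white glue bottle, 60 mm across, 160 mm high, bystander; origin under its centre
- driver: screwdriver with red handle, 200 mm long, lying on the table, bystander; origin near its middle
- tape: yellow roll of tape, 100 mm across, 25 mm high, bystander; origin under its centre
- sander: cork sanding block, 110 x 65 x 40 mm, bystander; origin under its centre
There are look-alikes about, which are no part of the job. What is shaped like the fallen_2 but pink or purple is not meant.

How it is judged:
On the way, in this order (a step that is already met when the one before it is completed fails the run):
1. the hood is open and rests on its stop (value of joint hood above 1.75 rad and velocity of joint hood below 0.15 rad/s), for 0.3 s.
2. every duct from the jig has been pushed out of its bay onto the apron, or is already beyond ((x of duct_a in the frame of jig below -0.004 m or y of duct_a in the frame of jig below -0.13 m) and (x of duct_b in the frame of jig below -0.004 m or y of duct_b in the frame of jig below -0.13 m) and (x of duct_c in the frame of jig below -0.004 m or y of duct_c in the frame of jig below -0.13 m)), for 0.2 s.
At the end, for the whole second after the job is handed in: Every duct present stands on end on the floor of the lane, within 5 degrees of upright, its centre at most 60 mm off the lane's centre line and 250 mm along it, at rest and let go; the hood is open on its stop (over 1.75 rad) and the ejector slides are back home (within 8 mm) (angle between the z axis of each of duct_a, duct_b, duct_c, fallen_1, fallen_2, stood_1, stood_2 and the z axis of lane, either way round below 0.09 rad and z of duct_a in the frame of lane between 0.036 and 0.054 m and x of duct_a in the frame of lane between -0.06 and 0.06 m and y of duct_a in the frame of lane between -0.25 and 0.25 m and linear speed of each of duct_a, duct_b, duct_c, fallen_1, fallen_2, stood_1, stood_2 below 0.03 m/s and z of duct_b in the frame of lane between 0.036 and 0.054 m and x of duct_b in the frame of lane between -0.06 and 0.06 m and y of duct_b in the frame of lane between -0.25 and 0.25 m and z of duct_c in the frame of lane between 0.036 and 0.054 m and x of duct_c in the frame of lane between -0.06 and 0.06 m and y of duct_c in the frame of lane between -0.25 and 0.25 m and z of fallen_1 in the frame of lane between 0.036 and 0.054 m and x of fallen_1 in the frame of lane between -0.06 and 0.06 m and y of fallen_1 in the frame of lane between -0.25 and 0.25 m and z of fallen_2 in the frame of lane between 0.036 and 0.054 m and x of fallen_2 in the frame of lane between -0.06 and 0.06 m and y of fallen_2 in the frame of lane between -0.25 and 0.25 m and z of stood_1 in the frame of lane between 0.036 and 0.054 m and x of stood_1 in the frame of lane between -0.06 and 0.06 m and y of stood_1 in the frame of lane between -0.25 and 0.25 m and z of stood_2 in the frame of lane between 0.036 and 0.054 m and x of stood_2 in the frame of lane between -0.06 and 0.06 m and y of stood_2 in the frame of lane between -0.25 and 0.25 m and value of joint hood above 1.75 rad and value of joint each of eject_a, eject_b, eject_c below 0.008 m); the robot touches nothing.
It fails at once if a duct is lifted up out of its bay instead of being pushed out by the ejector ((x of duct_a in the frame of jig between 0.006 and 0.11 m and y of duct_a in the frame of jig between -0.1 and 0.125 m and z of duct_a in the frame of jig between 0.055 and 0.085 m) or (x of duct_b in the frame of jig between 0.006 and 0.11 m and y of duct_b in the frame of jig between -0.1 and 0.125 m and z of duct_b in the frame of jig between 0.055 and 0.085 m) or (x of duct_c in the frame of jig between 0.006 and 0.11 m and y of duct_c in the frame of jig between -0.1 and 0.125 m and z of duct_c in the frame of jig between 0.055 and 0.085 m)).
It fails at once if a bystander (drivers, bottle, screwdriver, tape, sanding block) is pushed more than 4 cm (distance of any of woofer, tweeter, glue, driver, tape, sander from where it was at the start of the episode above 0.04 m).
Of duct_a, duct_b, duct_c only 2 to 3 are there at a start; the rules pass over those that are not, and their reading is None.
Of fallen_1, fallen_2 only 1 to 2 are there at a start; the rules pass over those that are not, and their reading is None.
At some moment in a run one of fallen_1, fallen_2 may be knocked a few centimetres aside while the robot is not near it.
Once in a run the grip may slacken for a moment while it holds something.
It also fails if it takes over 210 s, if anything falls off the work surface, if the arm or the gripper's body presses on something with over 40 N, if the wrist force passes 120 N, or if a joint passes its speed limit or range.

## Robot

A 6-joint arm with a two-finger parallel gripper is mounted at the origin on the work surface. World frame = base frame: x ahead of the robot, y to its left, z up, the work surface at z = 0. Lengths are in m, angles in rad, forces in N, time in s.
With the tool pointing down it reaches from about 0.3 to 0.825 m from the base axis. Payload 5.4 kg.
Tool frame: the origin (TCP) lies at the very end of the fingers, on their centre line; the grasp point (between the pads) lies 19 mm behind it; z points along the fingers, x is the direction in which the jaws open and shut, and the axes are right-handed (so a half turn about z gives the same grasp; the last joint's range is limited). The gripper opens to 92 mm and grips with 3 to 60 N. Pads are 20 mm wide; open, the fingers measure 128 mm over their backs; the gripper's body (75 mm by 189 mm) begins 69 mm behind the grasp point.
Start: joints at [-1.337, 0.158, 1.597, -0, 1.386, -0.21], TCP at [0.247, -0.519, 0.215] pointing down, gripper open.
Joint ranges: [-2.91, 2.91], [-0.94, 2.29], [0.18, 2.7], [-1.29, 4.43], [0.17, 2.64], [-3, 3]. Speed limits (rad/s): [2.57, 2.57, 3.14, 3.14, 3.14, 3.14].

## Interface

Orientations are given as a rotation vector (axis times angle).
In Python, from workcell import bot gives the robot as it stands. Calls block until the motion is done:
- bot.goto(position, orientation): joint-space move of the TCP to a pose.
- bot.line_to(position, rot=None, max_speed=0.15): straight line of the TCP; rot=None keeps the orientation; max_speed is the mean speed in m/s.
- bot.set_joints(angles): joint-space move.
- bot.set_gripper(opening, newtons=None): opening from 0.0 (shut) to 1.0 (fully open); newtons is the grip in N (None keeps the last); returns when the fingers have stopped.
- bot.hold(seconds).
- bot.inverse_kinematics(position, orientation): joint angles nearest the present ones, or None.
- bot.read_camera(name): name is "scene" or "top" or "wrist"; returns a dict with "pixels" (420x560x3 uint8, blue, green, red), "fx", "fy", "cx", "cy" (pixels), "R" (3x3) and "t" (3): a world point X has camera coordinates R X + t. Camera axes: x right, y down, z forward; pixel columns grow to the right and rows downward; lengths in m; the calibration is good to about 2 mm. A picture is of the moment at which its call begins. There is no depth.
A pose or a line that the arm cannot do raises bot.MotionError and nothing moves.
- bot.job_done(): hands the job in, once; it reports no verdict.
Readings, each from a call of its own:
- bot.current_clock(): time.
- bot.current_joints(): joint angles.
- bot.current_joint_vel(): joint speeds.
- bot.current_effort(): joint torques, N m.
- bot.current_ee_pos(): TCP position.
- bot.current_tool_rot(): TCP orientation.
- bot.current_contact_force(): force on the tool from outside, world axes, zero at the start.
- bot.current_ft_torque(): the same for the moment, N m.
- bot.current_opening(): opening from 0.0 (shut) to 1.0 (fully open).
Only numpy, scipy, OpenCV 4.12 (cv2) and the standard library are available. Lean on these libraries where they do the work, as an engineer would, in place of code of your own. Each camera call takes 0.05 s, during which the arm holds its last target.

## Working session

There is one attempt and no reset: what is moved stays moved. The work goes in short steps, each a Python script; the robot and the scene stay as the last script left them, time stands still between calls to the robot, and variables do not carry over. Pictures are saved under pics/ and viewed, and the job is handed in when it is done.

```bash
ls; mkdir -p pics; cat > h.py <<'E'
import numpy as np, cv2
from workcell import bot
def snap(name,fn):
    c=bot.read_camera(name); im=np.array(c["pixels"]); cv2.imwrite(f"pics/{fn}.png",im)
    np.savez(f"pics/{fn}.npz",**{k:np.array(v) for k,v in c.items()}); return c
def load(fn): return dict(np.load(f"pics/{fn}.npz"))
def ray(c,u,v,z):
    R=np.array(c["R"]);t=np.array(c["t"]).ravel()
    d=R.T@np.array([(u-c["cx"])/c["fx"],(v-c["cy"])/c["fy"],1]);o=-R.T@t
    return o+d*(z-o[2])/d[2]
def proj(c,X):
    p=np.array(c["R"])@np.array(X)+np.array(c["t"]).ravel()
    return np.array([c["fx"]*p[0]/p[2]+c["cx"],c["fy"]*p[1]/p[2]+c["cy"]])
E
python3 - <<'E'
from h import *
for n in ["scene","top","wrist"]:
    c=snap(n,n+"0"); print(n,c["fx"],c["cx"],c["cy"],-np.array(c["R"]).T@np.array(c["t"]).ravel(),np.array(c["R"]).round(3).tolist())
print(bot.current_tool_rot(),bot.current_clock())
E
```

```text
pics
scene 429.8738180237799 284.0068099119377 208.71234821152316 [1.22244194 0.48779244 0.80372601] [[-0.613, 0.79, -0.019], [0.509, 0.376, -0.774], [-0.604, -0.484, -0.633]]
top 542.0564420897156 276.3715236505941 214.68838400424463 [ 0.35536569 -0.04888337  1.75896064] [[0.012, -1.0, -0.007], [-0.994, -0.011, -0.108], [0.108, 0.008, -0.994]]
wrist 290.76116096615357 284.05204400841603 212.1022388164938 [ 0.3175406  -0.48445088  0.38420313] [[0.431, -0.903, -0.002], [-0.867, -0.414, 0.278], [-0.252, -0.118, -0.961]]
[-2.65501467e+00  1.67757984e+00  1.54209370e-03] 0.15
```

View pics/top0.png

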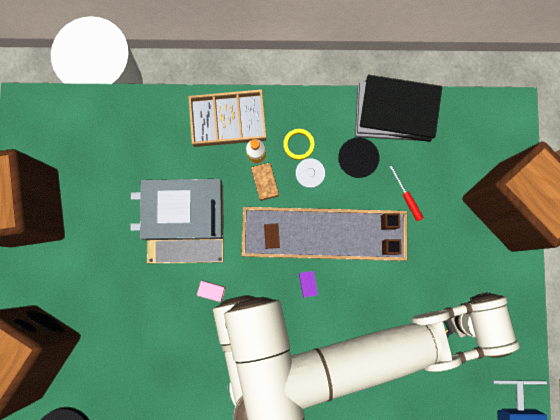

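View pics/scene0.png

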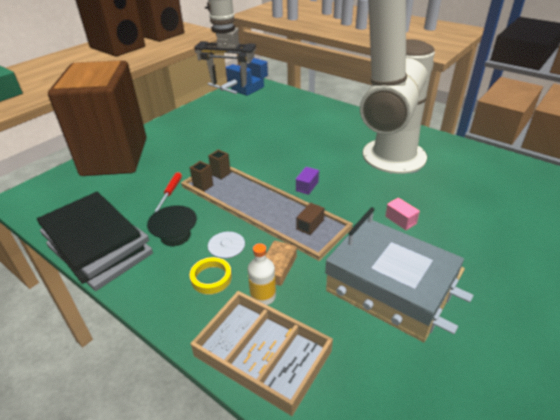

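```bash
python3 - <<'E'
from h import *
c=load("top0"); im=c["pixels"]
a=cv2.resize(im[170:275,125:235],None,fx=7,fy=5.6,interpolation=cv2.INTER_CUBIC)
a=cv2.resize(im[172:272,125:235],None,fx=6,fy=6,interpolation=cv2.INTER_CUBIC); cv2.imwrite("pics/j.png",a)
b=cv2.resize(im[200:266,235:415],None,fx=4.4,fy=4.4,interpolation=cv2.INTER_CUBIC); cv2.imwrite("pics/l.png",b)
hsv=cv2.cvtColor(im,cv2.COLOR_BGR2HSV)
# non-green components
green=cv2.inRange(hsv,(65,80,30),(90,255,255)); m=255-green; 
n,l,s,ce=cv2.connectedComponentsWithStats(m)
for i in range(1,n):
    if 60<s[i,4]<20000: print(i,s[i],ce[i].round(1), cv2.minAreaRect(np.argwhere(l==i)[:,::-1].astype(np.float32)))
E
```

```text
2 [ 188   89   78   75 4277] [229.2 120.7] ((227.51315307617188, 128.65103149414062), (73.89505767822266, 75.3244400024414), 85.03025817871094)
3 [ 283  128   42   60 1185] [305.2 160.9] ((303.6289367675781, 157.95425415039062), (61.683414459228516, 31.677732467651367), 70.46334838867188)
4 [   0  149   65   99 5323] [ 28.4 200.9] ((31.999996185302734, 197.99996948242188), (63.99999237060547, 97.99998474121094), 0.0)
5 [251 163  28  38 737] [264.5 181.3] ((264.484619140625, 181.27691650390625), (35.520843505859375, 20.96168327331543), 74.74488067626953)
6 [389 166  35  56 356] [409.1 199.8] ((404.876953125, 192.7846221923828), (62.26543426513672, 8.930500030517578), 60.2551155090332)
7 [ 130  179   94   85 7007] [181.1 220.2] ((176.5, 221.0), (84.0, 93.0), 90.0)
8 [ 241  206  167   55 8417] [324.3 233.4] ((324.3348388671875, 233.33053588867188), (166.581787109375, 50.79714584350586), 1.456358551979065)
9 [299 271  19  27 396] [307.9 283.7] ((307.9360046386719, 283.64801025390625), (25.401735305786133, 15.563035011291504), 79.69515228271484)
10 [196 280  30  22 439] [210.4 290.8] ((210.5188751220703, 290.9339599609375), (26.510587692260742, 16.62062644958496), 15.945395469665527)
12 [   0  305   81  115 6043] [ 30.1 354.8] ((39.99999237060547, 361.9999694824219), (79.99998474121094, 113.99998474121094), 0.0)
13 [493 380  54  40 898] [520.  402.7] ((519.5, 399.5), (39.0, 53.0), 90.0)
15 [ 41 408  48  12 407] [ 65.  414.5] ((64.49999237060547, 413.5), (46.99999237060547, 10.999998092651367), -0.0)
```

View pics/j.png

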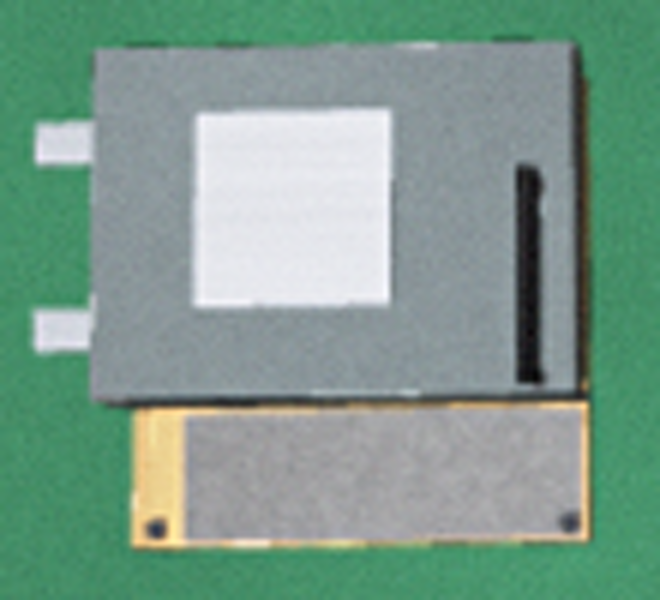

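View pics/l.png

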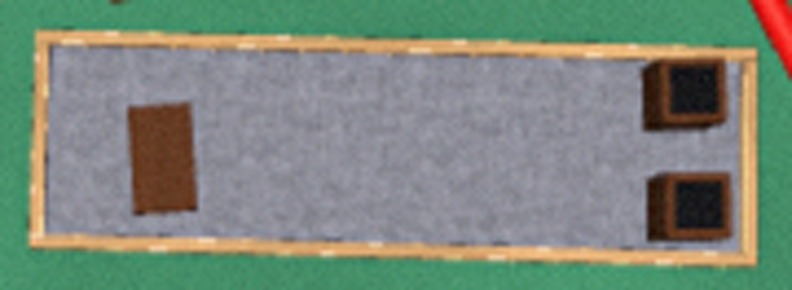

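```bash
cat >> h.py <<'E'
def fit2d(P,W):
    P=np.array(P,float);W=np.array(W)[:,:2];p0=P.mean(0);w0=W.mean(0)
    z=((W-w0)@[1,1j])*np.conj((P-p0)@[1,1j]); a=np.angle(z.sum())
    R=np.array([[np.cos(a),-np.sin(a)],[np.sin(a),np.cos(a)]]); o=w0-R@p0
    return a,o,R,(W-(P@R.T+o))
E
python3 - <<'E'
from h import *
c=load("top0")
k=lambda u,v:(125+(u+.5)/6-.5,172+(v+.5)/6-.5)
q=lambda u,v:(235+(u+.5)/4.4-.5,200+(v+.5)/4.4-.5)
W=[ray(c,*k(*p),0.108) for p in [(96,46),(577,43),(577,394),(92,400)]]
a,o,R,e=fit2d([(.170,.134),(.170,-.114),(-.012,-.114),(-.012,.134)],W); print("jig",a,o,"\n",e.round(4))
h=[ray(c,*k(*p),0.143) for p in [(529,165),(531,383)]]; hm=(h[0]+h[1])/2; print(h,hm,R.T@(hm[:2]-o))
ap=[ray(c,*k(*p),0.012) for p in [(133,547),(588,542)]];print("apron corners jig",[R.T@(p[:2]-o) for p in ap])
W=[ray(c,*q(*p),0.018) for p in [(37,31),(756,49),(754,265),(31,246)]]
a2,o2,R2,e2=fit2d([(.08,.265),(.08,-.265),(-.08,-.265),(-.08,.265)],W); print("lane",a2,o2,"\n",e2.round(4))
f=np.array([ray(c,*q(*p),0.052) for p in [(128,106),(188,102),(197,211),(135,214)]]); print(f,f.mean(0), R2.T@(f.mean(0)[:2]-o2))
for s in [[(671,62),(725,58),(725,124),(672,124)],[(676,177),(731,173),(731,237),(677,238)]]:
    f=np.array([ray(c,*q(*p),0.082) for p in s]); print("st",f[:,:2].round(3).tolist(),f.mean(0),R2.T@(f.mean(0)[:2]-o2))
E
```

```text
jig 0.021934290174592978 [0.47276678 0.24805212] 
 [[ 0.0005  0.0003]
 [-0.0008  0.0003]
 [ 0.0003  0.0002]
 [-0.0001 -0.0007]]
[array([0.57606644, 0.15682029, 0.143     ]), array([0.46652025, 0.15315112, 0.143     ])] [0.52129334 0.1549857  0.143     ] [ 0.04647371 -0.09410834]
apron corners jig [array([-0.08473893,  0.13475436]), array([-0.08460585, -0.10932327])]
lane -0.014718799786767343 [ 0.48667814 -0.18861668] 
 [[-0.0011 -0.0011]
 [-0.0009  0.0009]
 [ 0.001   0.0022]
 [ 0.001  -0.002 ]]
[[ 0.51166799  0.00521326  0.052     ]
 [ 0.51503028 -0.0378764   0.052     ]
 [ 0.43681946 -0.04521273  0.052     ]
 [ 0.43417223 -0.00089644  0.052     ]] [ 0.47442249 -0.01969307  0.052     ] [-0.01474059  0.16872492]
st [[0.544, -0.379], [0.548, -0.417], [0.501, -0.416], [0.5, -0.379]] [ 0.52330652 -0.39787803  0.082     ] [ 0.03970438 -0.20869958]
st [[0.463, -0.382], [0.466, -0.42], [0.421, -0.42], [0.42, -0.382]] [ 0.44278453 -0.400798    0.082     ] [-0.04076592 -0.21280438]
```

```bash
cat >> h.py <<'E'
from scipy.spatial.transform import Rotation as Rot
JO=np.array([0.47277,0.24805]);JA=0.0219
LO=np.array([0.48668,-0.18862]);LA=-0.0147
def jig(x,y,z):
    c,s=np.cos(JA),np.sin(JA); return np.array([JO[0]+c*x-s*y,JO[1]+s*x+c*y,z])
def lane(x,y,z):
    c,s=np.cos(LA),np.sin(LA); return np.array([LO[0]+c*x-s*y,LO[1]+s*x+c*y,z])
def ori(h,psi,sgn=1):
    """tool z tilted psi from down toward heading h (rad, world); jaw axis horizontal, perpendicular to h"""
    H=np.array([np.cos(h),np.sin(h),0]);z=np.sin(psi)*H-np.cos(psi)*np.array([0,0,1])
    x=sgn*np.array([-np.sin(h),np.cos(h),0]);return Rot.from_matrix(np.column_stack([x,np.cross(z,x),z])).as_rotvec()
def zax(rv): return Rot.from_rotvec(rv).as_matrix()[:,2]
def tcp(g,rv): return np.array(g)+0.019*zax(rv)   # grasp point -> TCP
def ik(g,rv):
    q=bot.inverse_kinematics(list(tcp(g,rv)),list(rv)); return None if q is None else np.round(q,2)
E
python3 - <<'E'
from h import *
D=np.radians
print("place/pick in lane")
for y in (-.12,0,.17):
  for ps in (60,45,30,0,-30,-45,-60):
    for s in (1,-1): print(y,ps,s,ik(lane(0,y,.045),ori(LA,D(ps),s)))
print("apron")
for y in (-.068,0,.068):
  for ps in (60,45,30):
    for s in (1,-1): print(y,ps,s,ik(jig(-.025,y,.04),ori(JA,D(ps),s)))
E
```

```text
place/pick in lane
-0.12 60 1 [-1.26  0.33  2.26  1.53  0.97  2.22]
-0.12 60 -1 [-1.26  0.33  2.26  1.53  0.97 -0.92]
-0.12 45 1 [-1.14  0.2   2.2   1.2   0.76  2.66]
-0.12 45 -1 [-1.14  0.2   2.2   1.2   0.76 -0.49]
-0.12 30 1 None
-0.12 30 -1 [-1.01  0.18  2.09  0.71  0.7   0.06]
-0.12 0 1 [-0.78  0.38  1.74 -0.    1.03 -2.33]
-0.12 0 -1 [-0.78  0.38  1.74 -0.    1.03  0.81]
-0.12 -30 1 [-0.62  0.73  1.31 -0.29  1.54 -2.11]
-0.12 -30 -1 [-0.62  0.73  1.31 -0.29  1.54  1.04]
-0.12 -45 1 [-0.58  0.93  1.09 -0.4   1.8  -2.09]
-0.12 -45 -1 [-0.58  0.93  1.09 -0.4   1.8   1.06]
-0.12 -60 1 [-0.54  1.14  0.87 -0.52  2.06 -2.12]
-0.12 -60 -1 [-0.54  1.14  0.87 -0.52  2.06  1.03]
0 60 1 [-1.11  0.17  2.49  1.72  0.9   2.13]
0 60 -1 [-1.11  0.17  2.49  1.72  0.9  -1.01]
0 45 1 [-0.97  0.01  2.42  1.31  0.64  2.67]
0 45 -1 [-0.97  0.01  2.42  1.31  0.64 -0.47]
0 30 1 [-0.83  0.01  2.28  0.7   0.6  -2.92]
0 30 -1 [-0.83  0.01  2.28  0.7   0.6   0.22]
0 0 1 [-0.6   0.26  1.89 -0.    0.99 -2.16]
0 0 -1 [-0.6   0.26  1.89 -0.    0.99  0.98]
0 -30 1 [-0.47  0.64  1.46 -0.22  1.53 -1.96]
0 -30 -1 
[... 869 characters left out ...]
[-0.19  1.    1.12 -0.17  2.06  1.4 ]
apron
-0.068 60 1 [0.26 0.12 2.58 3.5  0.62 1.4 ]
-0.068 60 -1 [ 0.26  0.12  2.58  3.5   0.62 -1.75]
-0.068 45 1 None
-0.068 45 -1 None
-0.068 30 1 [ 0.18 -0.08  2.38 -0.24  0.34 -1.21]
-0.068 30 -1 [ 0.18 -0.08  2.38 -0.24  0.34  1.94]
0 60 1 [0.51 0.22 2.44 3.88 0.65 1.21]
0 60 -1 [ 0.51  0.22  2.44  3.88  0.65 -1.94]
0 45 1 None
0 45 -1 None
0 30 1 [ 0.37  0.02  2.28 -0.47  0.38 -0.82]
0 30 -1 [ 0.37  0.02  2.28 -0.47  0.38  2.32]
0.068 60 1 [0.7  0.32 2.3  4.16 0.69 1.06]
0.068 60 -1 [ 0.7   0.32  2.3   4.16  0.69 -2.09]
0.068 45 1 None
0.068 45 -1 None
0.068 30 1 [ 0.53  0.14  2.15 -0.59  0.45 -0.58]
0.068 30 -1 [ 0.53  0.14  2.15 -0.59  0.45  2.56]
```

```bash
python3 - <<'E'
from h import *
D=np.radians
for y in (-.13,-.04,.05,.14):
  for h in (60,90,120,180,-90,-60):
   for ps in (-60,-55):
    s=1; print(y,h,ps,ik(lane(0,y,.045),ori(LA+D(h),D(ps),s)),ik(lane(0,y,.045),ori(LA+D(h),D(ps),-s)))
print("fallen")
for h in (0,180):
  for ps in (35,30,-30): print(h,ps,ik([.4744,-.0197,.033],ori(.087+D(h),D(ps),1)),ik([.4744,-.0197,.033],ori(.087+D(h),D(ps),-1)))
print("hood")
# heading -pi/2 (+JA): tilt toward -y as body leans +y
hh=jig(.0465,-.094,.143)
for th in (0,.3,.6,.9,1.2,1.4,1.6,1.8):
  a=np.arctan2(81,229)+th; p=jig(.0465,.135-.243*np.cos(a),.062+.243*np.sin(a))
  for k in (0,.3,.6):
    print(th,k,ik(p,ori(JA-np.pi/2+np.pi/1*0,k*th,1)) ,'(jaw along x - wrong)' if 0 else '')
E
```

```text
-0.13 60 -60 [-0.34  0.75  1.56 -1.05  1.36 -2.41] [-0.34  0.75  1.56 -1.05  1.36  0.73]
-0.13 60 -55 [-0.36  0.7   1.59 -0.99  1.3  -2.46] [-0.36  0.7   1.59 -0.99  1.3   0.69]
-0.13 90 -60 None None
-0.13 90 -55 None None
-0.13 120 -60 [-0.58  0.31  2.28  3.94  0.6  -2.01] [-0.58  0.31  2.28  3.94  0.6   1.13]
-0.13 120 -55 [-0.6   0.26  2.27  4.08  0.47 -2.17] [-0.6   0.26  2.27  4.08  0.47  0.97]
-0.13 180 -60 [-1.27  0.34  2.24  1.52  0.97 -0.91] [-1.27  0.34  2.24  1.52  0.97  2.23]
-0.13 180 -55 [-1.24  0.29  2.23  1.43  0.89 -0.78] [-1.24  0.29  2.23  1.43  0.89  2.36]
-0.13 -90 -60 [-1.04  1.    1.11  0.51  1.96 -1.07] [-1.04  1.    1.11  0.51  1.96  2.07]
-0.13 -90 -55 [-1.03  0.94  1.16  0.47  1.88 -1.07] [-1.03  0.94  1.16  0.47  1.88  2.07]
-0.13 -60 -60 [-0.88  1.17  0.81  0.2   2.19 -1.36] [-0.88  1.17  0.81  0.2   2.19  1.78]
-0.13 -60 -55 [-0.87  1.1   0.89  0.18  2.1  -1.37] [-0.87  1.1   0.89  0.18  2.1   1.77]
-0.04 60 -60 [-0.2   0.74  1.58 -0.97  1.44 -2.35] [-0.2   0.74  1.58 -0.97  1.44  0.8 ]
-0.04 60 -55 [-0.22  0.68  1.61 -0.91  1.38 -2.38] [-0.22  0.68  1.
[... 3595 characters left out ...]
 [ 0.4   0.28  1.45 -0.33  1.55  0.4 ] 
0.9 0 [ 0.33  0.19  1.44 -0.    1.51  0.31] 
0.9 0.3 [ 0.45  0.31  1.32 -0.24  1.62  0.43] 
0.9 0.6 [ 0.56  0.45  1.21 -0.47  1.76  0.51] 
1.2 0 [ 0.44  0.29  1.3  -0.    1.55  0.42] 
1.2 0.3 [ 0.58  0.48  1.1  -0.31  1.75  0.54] 
1.2 0.6 [ 0.69  0.69  0.92 -0.6   1.97  0.55] 
1.4 0 [ 0.51  0.37  1.21 -0.    1.56  0.49] 
1.4 0.3 [ 0.66  0.61  0.94 -0.35  1.84  0.59] 
1.4 0.6 [ 0.76  0.88  0.67 -0.7   2.11  0.53] 
1.6 0 [ 0.57  0.45  1.13 -0.    1.56  0.55] 
1.6 0.3 [ 0.72  0.77  0.75 -0.39  1.93  0.62] 
1.6 0.6 [ 0.82  1.15  0.31 -0.84  2.27  0.43] 
1.8 0 [ 0.62  0.54  1.05 -0.    1.55  0.6 ] 
1.8 0.3 [ 0.78  0.95  0.53 -0.43  2.02  0.64] 
1.8 0.6 None
```

```bash
cat >> h.py <<'E'
def hori(tilt):
    """jaws across the hood bar, body leaning to jig +y by tilt"""
    bx=np.array([np.cos(JA),np.sin(JA),0]);by=np.array([-np.sin(JA),np.cos(JA),0])
    z=-np.sin(tilt)*by-np.array([0,0,np.cos(tilt)]); x=np.cross(bx,z)  # y=bx -> x=y×z
    return Rot.from_matrix(np.column_stack([x,bx,z])).as_rotvec()
def hpt(th):
    a=np.arctan2(81,229)+th; return jig(.0465,.135-.243*np.cos(a),.062+.243*np.sin(a))
def st(*m): print(*m,"t=%.1f"%bot.current_clock(),np.round(bot.current_ee_pos(),3),"F",np.round(bot.current_contact_force(),1),"op %.3f"%bot.current_opening())
E
python3 - <<'E'
from h import *
r=hori(0); print(ik(hpt(0),r))
bot.set_gripper(.7,20)
p=tcp(hpt(0),r)
bot.goto(p+[0,0,.09],r); st("above")
snap("wrist","w1");snap("scene","s1")
E
```

```text
[ 0.07  0.17  1.77 -0.    1.2  -1.53]
above t=3.3 [0.522 0.154 0.214] F [-0.1 -0.4 -0.9] op 0.700
```

View pics/w1.png

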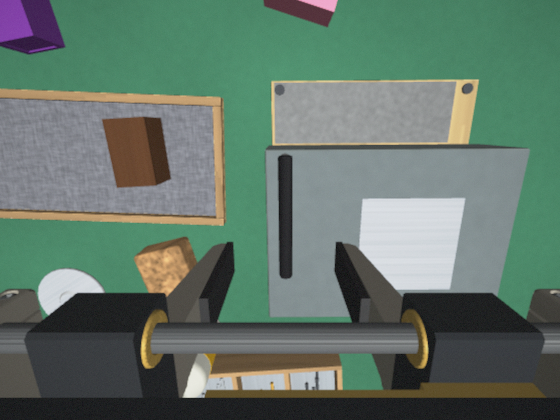

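View pics/s1.png

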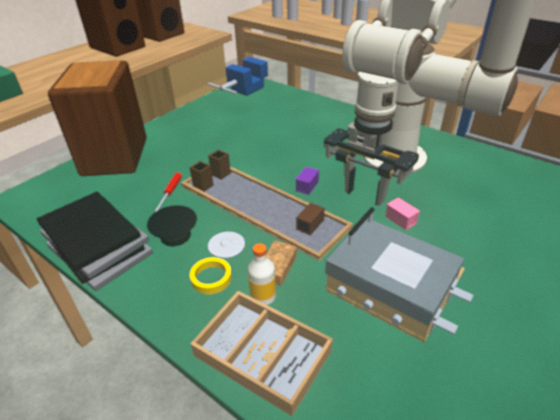

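```bash
python3 - <<'E'
from h import *
r=hori(0)
p=tcp(hpt(0),r)
bot.line_to(list(p+[0,0,.002]),max_speed=.08); st("down")
bot.set_gripper(0,20); st("grip")
for th in np.arange(.1,1.75,.1):
    rr=hori(.4*th); bot.line_to(list(tcp(hpt(th),rr)),list(rr),max_speed=.12)
    if int(th*10+.5)%3==0: st("th %.1f"%th)
snap("scene","s2")
E
```

```text
down t=4.7 [0.522 0.155 0.127] F [ 0.1 -0.2  0.5] op 0.700
grip t=5.5 [0.521 0.155 0.126] F [ 0.5  0.7 -0.5] op 0.124
th 0.3 t=6.5 [0.521 0.186 0.189] F [-1.9 -7.9  2.4] op 0.125
th 0.6 t=7.6 [0.519 0.235 0.241] F [-4.5 -9.9  9.3] op 0.121
th 0.9 t=8.6 [0.518 0.298 0.277] F [-4.7 -7.1 13.6] op 0.120
th 1.2 t=9.7 [0.517 0.369 0.289] F [-1.3 -0.5  6.6] op 0.120
th 1.5 t=10.7 [0.515 0.439 0.281] F [0.4 1.  4.6] op 0.122
```

View pics/s2.png

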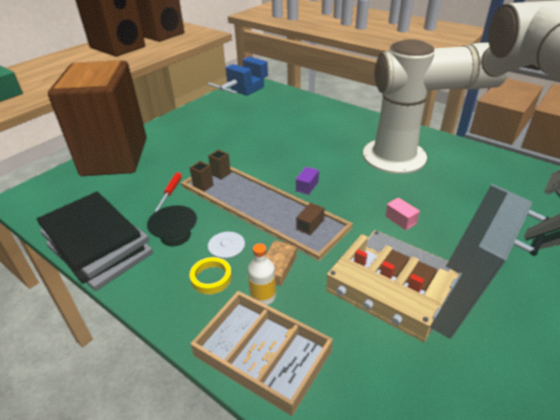

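```bash
python3 - <<'E'
from h import *
th=1.79; rr=hori(.4*th); bot.line_to(list(tcp(hpt(th),rr)),list(rr),max_speed=.05); st("1.79")
bot.set_gripper(.7); st("open"); bot.hold(.5)
p=np.array(bot.current_ee_pos()); bot.line_to(list(p-.12*zax(rr)),max_speed=.12); st("back")
r=hori(0)
bot.goto(list(jig(.02,-.25,.30)),list(r)); st("side")
snap("scene","s3");snap("top","t3")
im=load("s3")["pixels"]; cv2.imwrite("pics/s3c.png",cv2.resize(im[170:350,310:540],None,fx=3.3,fy=3.3,interpolation=cv2.INTER_CUBIC))
im=load("t3")["pixels"]; cv2.imwrite("pics/t3c.png",cv2.resize(im[172:272,100:235],None,fx=5.8,fy=5.8,interpolation=cv2.INTER_CUBIC))
E
```

```text
1.79 t=12.1 [0.513 0.497 0.256] F [ -7.5 -19.2   7.5] op 0.123
open t=12.9 [0.515 0.497 0.255] F [ -4.2 -19.5   4. ] op 0.698Traceback (most recent call last):
  File "<stdin>", line 4, in <module>
workcell.MotionError: the arm cannot follow that straight line within its joint ranges
```

```bash
python3 - <<'E'
from h import *
st("now")
snap("scene","s3");snap("wrist","w3")
E
```

```text
now t=13.4 [0.515 0.497 0.255] F [ -4. -21.   5.] op 0.697
```

View pics/s3.png

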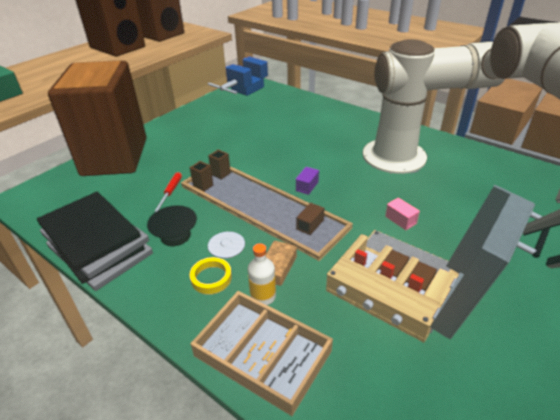

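View pics/w3.png

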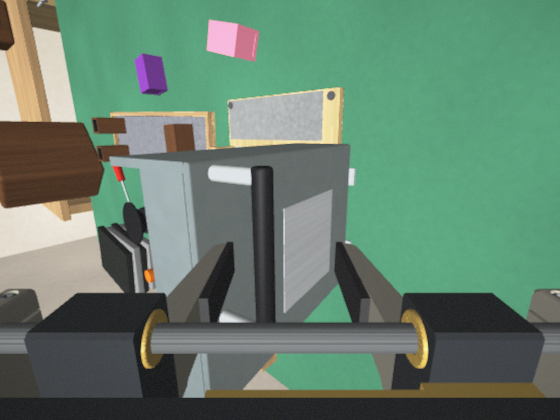

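```bash
python3 - <<'E'
from h import *
bot.set_gripper(.33); st("part"); bot.hold(.3); st("")
rr=np.array(bot.current_tool_rot()); p=np.array(bot.current_ee_pos()); z=zax(rr)
for d in (.03,.05,.07,.09):
    print(d,bot.inverse_kinematics(list(p-d*z),list(rr)))
print(hpt(1.83),p-.019*z,bot.current_joints())
E
```

```text
part t=14.2 [0.515 0.497 0.255] F [ -4.2 -19.    3.8] op 0.330
 t=14.5 [0.514 0.497 0.255] F [ -4.5 -18.6   3.7] op 0.333
0.03 None
0.05 None
0.07 None
0.09 None
[0.51330156 0.52104693 0.26266881] [0.51433366 0.5092512  0.26911676] [ 0.80864455  1.11420088  0.31050839 -0.60241441  2.18539705 -1.01513317]
```

```bash
python3 - <<'E'
from h import *
print(np.round(bot.current_ft_torque(),2),np.round(bot.current_effort(),1))
rr=list(bot.current_tool_rot()); p=np.array(bot.current_ee_pos())
print(np.round(p-tcp(hpt(1.79),hori(.4*1.79)),4), np.round(Rot.from_rotvec(rr).as_matrix(),2).tolist(), np.round((Rot.from_rotvec(hori(.716)).inv()*Rot.from_rotvec(rr)).as_rotvec(),3))
bot.line_to(list(p+np.array([0,-.004,0])),max_speed=.03); st("-y4")
c=snap("wrist","w4");
E
```

```text
[-1.58  0.36  0.61] [  6.8 -64.1 -32.5   0.6  -1.3   0.8]
[ 0.0007 -0.0038  0.0012] [[-0.01, 1.0, 0.01], [0.75, 0.02, -0.66], [-0.66, -0.0, -0.75]] [ 0.006 -0.007  0.003]
-y4 t=14.9 [0.515 0.492 0.254] F [ 0.2  1.8 -0. ] op 0.326
```

View pics/w4.png

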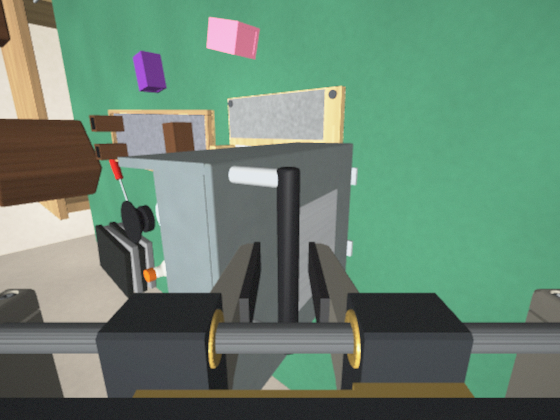

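```bash
python3 - <<'E'
from h import *
rr=np.array(bot.current_tool_rot()); g=np.array(bot.current_ee_pos())-.019*zax(rr)
bot.set_gripper(.25); st("n")
for t in (.55,.4,.25,.12):
    q=hori(t); bot.line_to(list(tcp(g,q)),list(q),max_speed=.05); st(t)
    if np.abs(bot.current_contact_force()).max()>12: break
print(ik(g+[0,0,.1],hori(.12)), ik(g+[0,0,.06],hori(.12)))
E
```

```text
n t=15.3 [0.514 0.493 0.255] F [-0.3  1.   0.6] op 0.244
0.55 t=15.6 [0.515 0.494 0.255] F [-0.2  0.9  0.3] op 0.251
0.4 t=15.9 [0.515 0.497 0.252] F [0.9 1.2 0.2] op 0.248
0.25 t=16.2 [0.515 0.5   0.251] F [ 0.2  1.4 -0.1] op 0.250
0.12 t=16.5 [0.514 0.502 0.25 ] F [ 1.   1.5 -0.2] op 0.255
[ 0.65  0.6   0.78 -0.1   1.83 -0.97] [ 0.65  0.59  0.86 -0.1   1.75 -0.96]
```

```bash
python3 - <<'E'
from h import *
p=np.array(bot.current_ee_pos()); z=zax(bot.current_tool_rot())
bot.line_to(list(p-.10*z),max_speed=.08); st("up")
p=np.array(bot.current_ee_pos())
bot.set_gripper(0)
bot.goto(list(jig(-.02,.0,.34)),list(hori(0))); st("side")
bot.goto(list(jig(-.0,-.3,.30)),list(hori(0))); st("side")
snap("scene","s5");snap("top","t5")
im=load("s5")["pixels"]; cv2.imwrite("pics/s5c.png",cv2.resize(im[170:350,310:540],None,fx=3.3,fy=3.3,interpolation=cv2.INTER_CUBIC))
im=load("t5")["pixels"]; cv2.imwrite("pics/t5c.png",cv2.resize(im[172:272,100:235],None,fx=5.8,fy=5.8,interpolation=cv2.INTER_CUBIC))
E
```

```text
up t=17.9 [0.514 0.515 0.348] F [ 0.5 -0.3 -0.4] op 0.248
side t=19.4 [0.453 0.248 0.34 ] F [ 0.1 -0.3  0.6] op 0.007
side t=20.6 [ 0.48  -0.051  0.3  ] F [0.3 0.2 0.3] op 0.008
```

View pics/s5c.png

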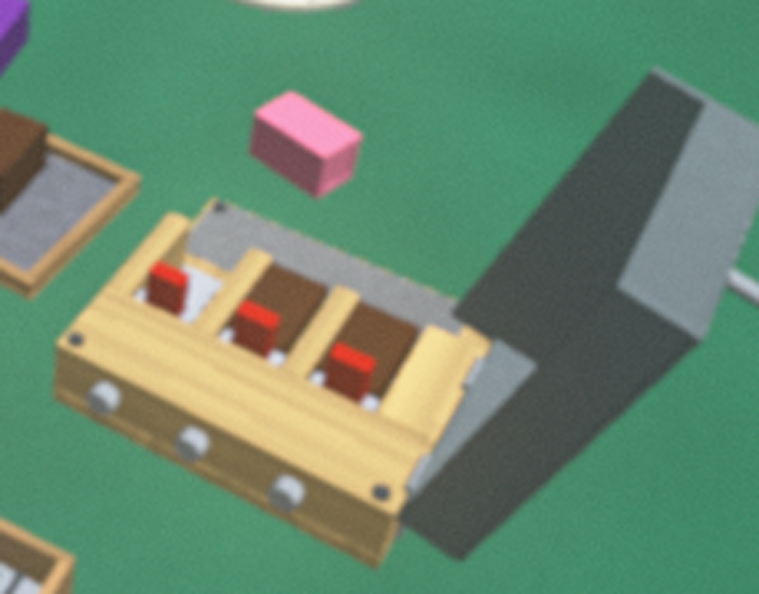

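View pics/t5c.png

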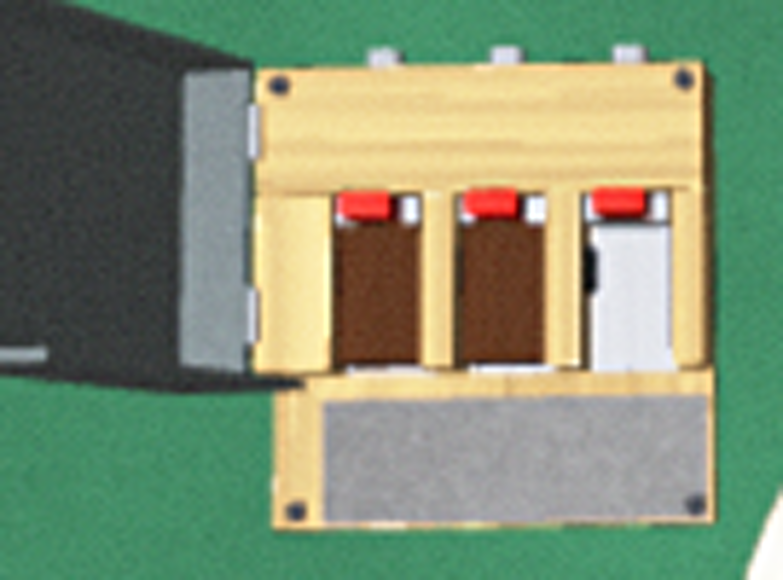

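```bash
python3 - <<'E'
from h import *
c=load("t5");im=c["pixels"]
hsv=cv2.cvtColor(im,cv2.COLOR_BGR2HSV)
m=cv2.inRange(hsv,(0,170,120),(6,255,255))|cv2.inRange(hsv,(174,170,120),(180,255,255))
n,l,s,ce=cv2.connectedComponentsWithStats(m)
cc,ss=np.cos(JA),np.sin(JA);Rt=np.array([[cc,ss],[-ss,cc]])
for i in range(1,n):
    if s[i,4]>10 and s[i,0]<240:
        w=ray(c,ce[i][0],s[i,1]-.5,.09);w2=ray(c,ce[i][0],s[i,1]+s[i,3]-.5,.09); print(s[i],Rt@(w[:2]-JO),Rt@(w2[:2]-JO))
r=ori(JA+np.pi/2,0)  # jaws along jig x
for y in (0,.068):
  for x in (.13,.05):
    for sg in(1,-1): print(y,x,bot.inverse_kinematics(list(jig(x,y,.068)),list(ori(JA+np.pi/2,0,sg))))
E
```

```text
[159 205   8   5  39] [0.09341554 0.06910931] [0.07776354 0.06891355]
[180 205   9   5  37] [0.09266874 0.00197787] [0.07702198 0.00184964]
[202 205   9   4  33] [ 0.0919006  -0.06707088] [ 0.07938499 -0.06711794]
0 0.13 [ 0.20974746  0.49432187  1.47942848  0.          1.1678423  -2.95374519]
0 0.13 [ 2.09747461e-01  4.94321868e-01  1.47942848e+00 -8.88178420e-16
  1.16784230e+00  1.87847461e-01]
0 0.05 [ 0.23619417  0.32410881  1.70744396  0.          1.11003988 -2.92729848]
0 0.05 [ 2.36194169e-01  3.24108813e-01  1.70744396e+00 -8.88178420e-16
  1.11003988e+00  2.14294169e-01]
0.068 0.13 [ 0.31054358  0.55912917  1.38743258  0.          1.1950309  -2.85294907]
0.068 0.13 [ 3.10543581e-01  5.59129174e-01  1.38743258e+00 -8.88178420e-16
  1.19503090e+00  2.88643581e-01]
0.068 0.05 [ 0.34876321  0.39576138  1.61400333  0.          1.13182794 -2.81472944]
0.068 0.05 [ 3.48763211e-01  3.95761383e-01  1.61400333e+00 -8.88178420e-16
  1.13182794e+00  3.26863211e-01]
```

```bash
cat >> h.py <<'E'
def eject(y):
    r=ori(JA+np.pi/2,0,-1)
    bot.set_gripper(0)
    bot.goto(list(jig(.137,y,.20)),list(r)); bot.line_to(list(jig(.137,y,.067)),max_speed=.12); st("behind")
    f=lambda: float(np.array(bot.current_contact_force())@jig(1,0,0)-0) if 0 else float(np.dot(np.array(bot.current_contact_force())[:2],[np.cos(JA),np.sin(JA)]))
    f0=f(); xc=None; x=.137; z0=.067
    while x>.030:
        x-=.003; bot.line_to(list(jig(x,y,z0)),max_speed=.04); F=f()-f0
        if xc is None and F>1.2: xc=x; print("contact",x,F)
        if F>22: print("stop",x,F); break
        if xc and x<xc-.066: print("end by travel",x,F); break
    bot.hold(.3); st("pushed")
    c=snap("scene","ej%d"%(y*1000))
    bot.line_to(list(jig(x+.02,y,z0)),max_speed=.1); bot.line_to(list(jig(.137,y,z0)),max_speed=.15)
    bot.line_to(list(jig(.137,y,.20)),max_speed=.2); st("up")
E
python3 - <<'E'
from h import *
eject(0)
bot.goto(list(jig(-.0,-.3,.30)),list(hori(0)))
snap("scene","s6");snap("top","t6")
im=load("s6")["pixels"]; cv2.imwrite("pics/s6c.png",cv2.resize(im[170:350,310:540],None,fx=3.3,fy=3.3,interpolation=cv2.INTER_CUBIC))
im=load("t6")["pixels"]; cv2.imwrite("pics/t6c.png",cv2.resize(im[172:272,100:235],None,fx=5.8,fy=5.8,interpolation=cv2.INTER_CUBIC))
E
```

```text
behind t=24.0 [0.611 0.251 0.068] F [ 0.6 -0.6  0.1] op 0.004
contact 0.10699999999999998 1.9132740044648546
end by travel 0.040999999999999925 18.9925177975753
pushed t=32.3 [0.519 0.249 0.068] F [ 19.3  -0.7 -10.3] op 0.004
up t=34.2 [0.609 0.251 0.198] F [ 0.7 -0.1  0.3] op 0.001
```

View pics/s6c.png

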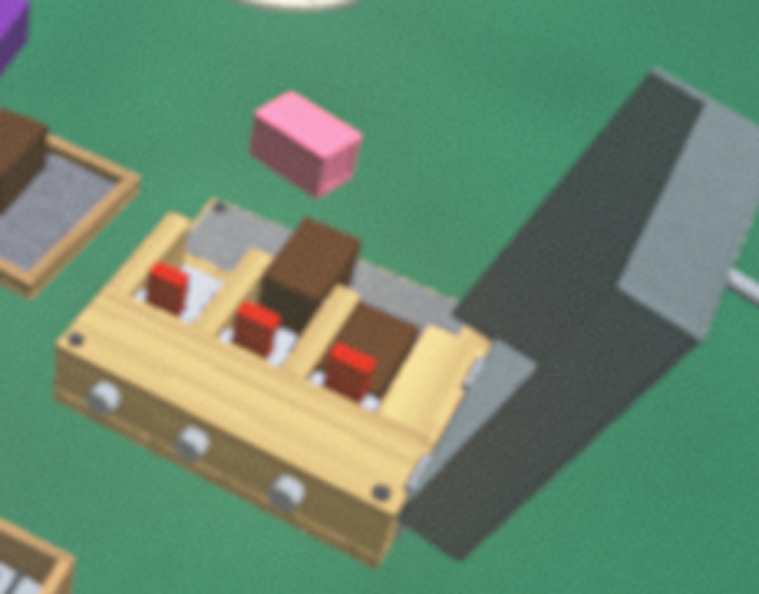

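View pics/t6c.png

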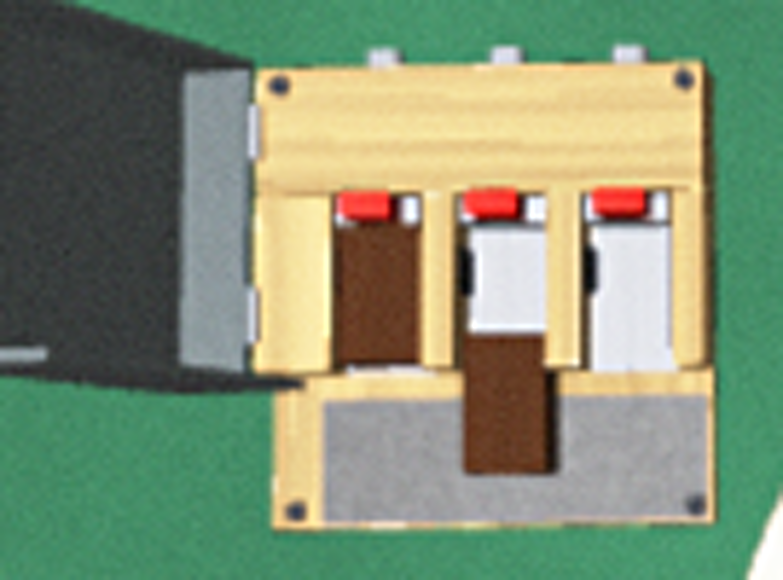

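```bash
cat >> h.py <<'E'
def pick(center,h,psi=np.pi/6,s=-1,off=-.010,dz=.005,op=.75,N=25,jx=None):
    """center: duct centre world; h: heading of its axis; off: grasp offset along h"""
    r=ori(h,psi,s); H=np.array([np.cos(h),np.sin(h),0]); g=np.array(center)+off*H+[0,0,dz]
    p=tcp(g,r); bot.set_gripper(op,N)
    bot.goto(list(p+[0,0,.12]),list(r)); bot.line_to(list(p+[0,0,.05]),max_speed=.15); bot.line_to(list(p),max_speed=.08); st("at")
    bot.set_gripper(0,N); st("grip")
    R0=Rot.from_rotvec(r).as_matrix()
    return R0.T@(np.array(center)-g), R0.T@H
def place(ct,at,tgt,h,psi=-np.pi/3,zc=.0455,go=True):
    for s in (1,-1):
        r=ori(h,psi,s);R=Rot.from_rotvec(r).as_matrix()
        if abs((R@at)[2])>.99: break
    else: raise Exception("no s")
    c=np.array([tgt[0],tgt[1],zc]); g=c-R@ct; p=tcp(g,r)
    print("place s",s,ik(g,r),ik(g+[0,0,.12],r))
    if not go: return
    bot.goto(list(p+[0,0,.12]),list(r)); st("hover",); 
    if bot.current_opening()<.35: print("LOST"); return False
    bot.line_to(list(p),max_speed=.1); st("down")
    bot.set_gripper(.62); st("open")
    bot.line_to(list(p-.11*zax(r)),max_speed=.1); st("back"); return True
E
python3 - <<'E'
from h import *
c=load("t6")
k=lambda u,v:(100+(u+.5)/5.8-.5,172+(v+.5)/5.8-.5)
W=[ray(c,*k(*p),.058) for p in [(463,334),(546,334),(548,472),(463,472)]]
cc,ss=np.cos(JA),np.sin(JA);Rt=np.array([[cc,ss],[-ss,cc]])
for w in W: print((Rt@(w[:2]-JO)).round(4))
print(Rt@(np.mean(W,0)[:2]-JO))
# dry placing check
R0=Rot.from_rotvec(ori(JA,np.pi/6,-1)).as_matrix();H=np.array([cc,ss,0]);ct=R0.T@(.010*H-np.array([0,0,.005]));at=R0.T@H
for h in (np.pi,-np.pi/2,0,np.pi/3):
  for y in(-.12,-.035,.05,.14): print(h,y);place(ct,at,lane(0,y,0),LA+h,go=False)
E
```

```text
[0.0186 0.022 ]
[ 0.0181 -0.0231]
[-0.0567 -0.0247]
[-0.0563  0.0213]
[-0.01906961 -0.00113435]
3.141592653589793 -0.12
place s -1 [-1.28  0.29  2.27  1.51  0.97  2.25] [-1.28 -0.07  2.3   1.29  1.03  2.64]
3.141592653589793 -0.035
place s -1 [-1.18  0.17  2.44  1.62  0.92  2.2 ] [-1.18 -0.28  2.48  1.31  0.97  2.71]
3.141592653589793 0.05
place s -1 [-1.03  0.04  2.59  1.77  0.85  2.16] [-1.03 -0.53  2.63  1.3   0.87  2.86]
3.141592653589793 0.14
place s -1 [-2.78  2.2   2.68  2.67  0.78 -1.03] None
-1.5707963267948966 -0.12
place s -1 [-1.04  0.98  1.13  0.51  1.96  2.08] [-1.04  0.8   1.15  0.55  2.09  2.16]
-1.5707963267948966 -0.035
place s -1 [-0.97  0.85  1.36  0.55  1.85  2.07] [-0.97  0.66  1.38  0.58  1.99  2.17]
-1.5707963267948966 0.05
place s -1 [-0.89  0.74  1.55  0.6   1.75  2.08] [-0.89  0.53  1.57  0.63  1.9   2.19]
-1.5707963267948966 0.14
place s -1 [-0.79  0.64  1.71  0.67  1.65  2.11] [-0.79  0.42  1.73  0.69  1.81  2.24]
0 -0.12
place s -1 [-0.54  1.14  0.85 -0.52  2.08  1.02] [-0.54  0.98  0.87 -0.57  2.19  0.93]
0 -0.035
place s -1 [-0.45  1.06  0.98 -0.42  2.06  1.13] [-0.45  0.9   1.   -0.46  2.2   1.06]
0 0.05
place s -1 [-0.34  1.02  1.06 -0.32  2.06  1.24] [-0.34  0.85  1.08 -0.35  2.21  1.19]
0 0.14
place s -1 [-0.23  0.99  1.1  -0.21  2.07  1.36] [-0.23  0.82  1.12 -0.23  2.22  1.32]
1.0471975511965976 -0.12
place s -1 [-0.32  0.73  1.56 -1.04  1.38  0.73] [-0.32  0.52  1.58 -1.01  1.48  0.57]
1.0471975511965976 -0.035
place s -1 [-0.18  0.72  1.57 -0.96  1.46  0.79] [-0.18  0.52  1.59 -0.95  1.57  0.63]
1.0471975511965976 0.05
place s -1 [-0.05  0.74  1.55 -0.87  1.55  0.84] [-0.05  0.53  1.57 -0.87  1.67  0.7 ]
1.0471975511965976 0.14
place s -1 [ 0.1   0.77  1.48 -0.77  1.65  0.9 ] [ 0.1   0.58  1.5  -0.79  1.78  0.77]
```

```bash
python3 - <<'E'
from h import *
import pickle
ct,at=pick(jig(-.0185,-.0008,.035),JA)
pickle.dump((ct,at),open("g.pkl","wb"))
p=np.array(bot.current_ee_pos())
bot.line_to(list(p+jig(-.03,0,.0)-jig(0,0,0)+[0,0,.06]),max_speed=.08); st("out")
p=np.array(bot.current_ee_pos());bot.line_to(list(p+[0,0,.1]),max_speed=.15); st("lift")
snap("scene","s7"); snap("wrist","w7")
E
```

```text
at t=42.0 [0.454 0.247 0.024] F [ 0.7  0.6 -0. ] op 0.750
grip t=42.5 [0.454 0.247 0.024] F [-2.9 -0.6  4.5] op 0.497
out t=43.5 [0.424 0.246 0.083] F [ 0.1  0.5 -1.9] op 0.500
lift t=44.3 [0.423 0.246 0.182] F [ 0.3 -0.2 -1.6] op 0.495
```

View pics/s7.png

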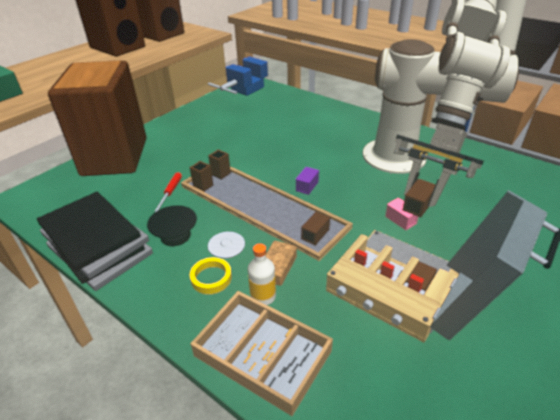

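View pics/w7.png

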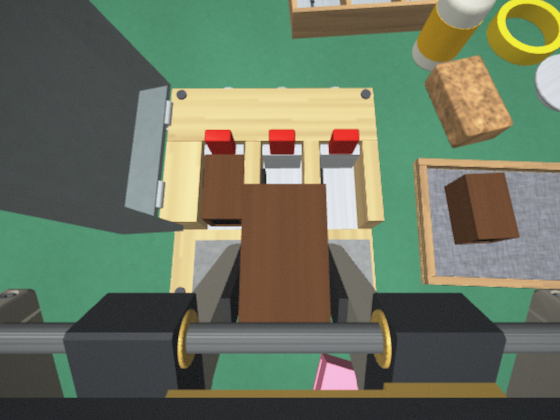

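```bash
python3 - <<'E'
from h import *
import pickle
ct,at=pickle.load(open("g.pkl","rb"))
p=np.array(bot.current_ee_pos());bot.line_to(list(p+[0,0,.06]),max_speed=.15)
place(ct,at,lane(0,.05,0),LA-np.pi/2)
snap("scene","s8")
bot.goto(list(jig(-.0,-.1,.32)),list(hori(0)))
snap("top","t8"); st("")
im=load("t8")["pixels"];cv2.imwrite("pics/t8c.png",cv2.resize(im[200:266,235:415],None,fx=4.4,fy=4.4,interpolation=cv2.INTER_CUBIC))
E
```

```text
place s -1 [-0.89  0.74  1.55  0.6   1.75  2.08] [-0.89  0.53  1.57  0.63  1.9   2.19]
hover t=46.4 [ 0.488 -0.126  0.166] F [ 0.1  0.6 -1.3] op 0.498
down t=47.8 [ 0.488 -0.128  0.047] F [-0.5  0.7 -0.6] op 0.497
open t=48.1 [ 0.488 -0.127  0.046] F [-0.4  0.2  1.1] op 0.621
back t=49.4 [ 0.486 -0.222  0.101] F [0.3 0.4 0.4] op 0.621
 t=52.5 [0.475 0.148 0.32 ] F [ 0.2 -0.4  0.1] op 0.617
```

View pics/s8.png

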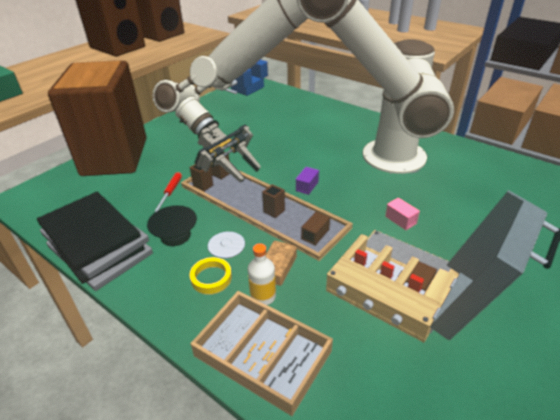

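View pics/t8c.png

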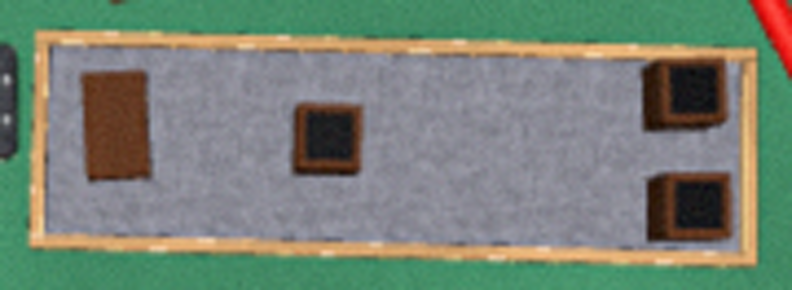

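Duct b stands in the lane (pixels about 273,200 in the scene view). The fallen duct has been knocked left. Next is bay c.

```bash
python3 - <<'E'
from h import *
eject(.068)
bot.goto(list(jig(-.0,-.25,.30)),list(hori(0)))
c=snap("top","t9");im=c["pixels"];cv2.imwrite("pics/t9c.png",cv2.resize(im[172:272,100:235],None,fx=5.8,fy=5.8,interpolation=cv2.INTER_CUBIC))
E
```

```text
behind t=56.3 [0.609 0.319 0.068] F [-0.3 -0.4  0.1] op 0.009
contact 0.119 1.2430394719458928
end by travel 0.052999999999999936 5.567334503054826
pushed t=63.6 [0.526 0.317 0.068] F [ 4.4 -1.7 -0.5] op 0.008
up t=65.4 [0.607 0.319 0.198] F [-0.3 -0.1  0.3] op 0.005
```

View pics/t9c.png

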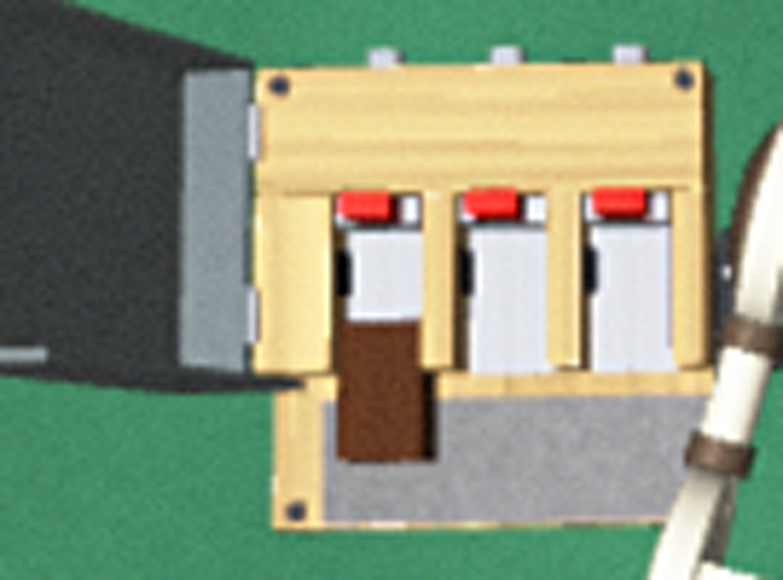

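```bash
sed -i 's/F>1.2: xc/F>1.8 and x<.111: xc/' h.py; python3 - <<'E'
from h import *
eject(.068)
bot.goto(list(jig(-.0,-.25,.30)),list(hori(0)))
c=snap("top","t10");im=c["pixels"];cv2.imwrite("pics/t10c.png",cv2.resize(im[172:272,100:235],None,fx=5.8,fy=5.8,interpolation=cv2.INTER_CUBIC))
E
```

```text
behind t=70.6 [0.609 0.319 0.068] F [ 0.2 -0.3 -0.4] op 0.003
contact 0.10099999999999998 2.0869343921969348
stop 0.03799999999999992 29.199647437089805
pushed t=79.2 [0.517 0.317 0.068] F [ 28.7  -0.5 -16.3] op 0.004
up t=81.0 [0.607 0.319 0.198] F [-0.3 -0.1 -1.5] op 0.004
```

View pics/t10c.png

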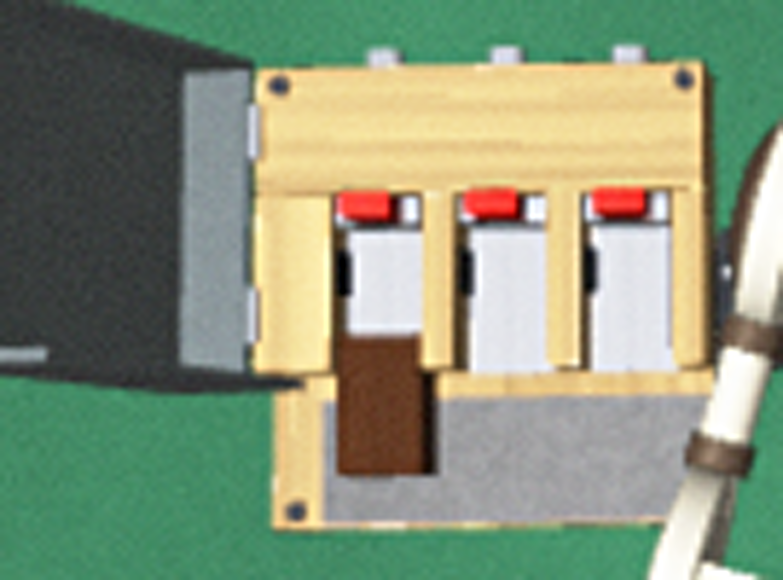

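```bash
python3 - <<'E'
from h import *
import pickle
ct,at=pick(jig(-.0185,.0672,.035),JA,off=-.013,op=.62)
ct[2]+=0
pickle.dump((ct,at),open("g.pkl","wb"))
p=np.array(bot.current_ee_pos())
bot.line_to(list(p+jig(-.04,0,.0)-jig(0,0,0)+[0,0,.03]),max_speed=.08); st("out")
p=np.array(bot.current_ee_pos());bot.line_to(list(p+[0,0,.17]),max_speed=.15); st("lift")
place(ct,at,lane(0,-.035,0),LA-np.pi/2)
snap("scene","s11")
bot.goto(list(jig(-.0,-.1,.32)),list(hori(0)))
snap("top","t11"); st("")
im=load("t11")["pixels"];cv2.imwrite("pics/t11c.png",cv2.resize(im[200:266,235:415],None,fx=4.4,fy=4.4,interpolation=cv2.INTER_CUBIC))
E
```

```text
at t=88.8 [0.45  0.315 0.024] F [ 0.1  0.4 -0.1] op 0.619
grip t=89.1 [0.45  0.315 0.024] F [-2.   0.2  3.9] op 0.499
out t=89.8 [0.41  0.314 0.054] F [-0.5  0.2 -1.2] op 0.499
lift t=91.1 [0.409 0.314 0.223] F [-0.6  0.1 -1. ] op 0.495
place s -1 [-0.97  0.84  1.36  0.55  1.85  2.08] [-0.97  0.65  1.38  0.58  1.99  2.17]
hover t=93.1 [ 0.487 -0.211  0.169] F [ 0.1  0.4 -0.8] op 0.499
down t=94.5 [ 0.487 -0.213  0.05 ] F [ 0.5 -0.  -1.1] op 0.503
open t=94.8 [ 0.486 -0.212  0.049] F [-0.6  0.3 -0.2] op 0.622
back t=96.1 [ 0.485 -0.307  0.104] F [-0.3 -0.5 -0.9] op 0.619
 t=99.2 [0.475 0.148 0.32 ] F [ 0.8 -0.4  1.1] op 0.624
```

View pics/s11.png

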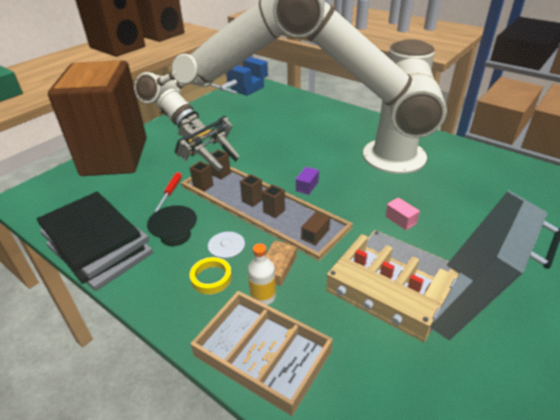

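View pics/t11c.png

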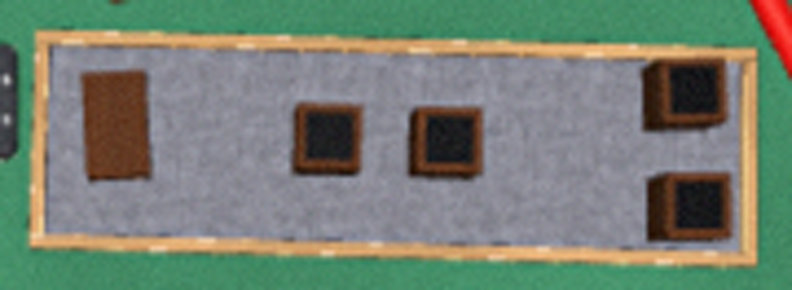

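```bash
python3 - <<'E'
from h import *
c=load("t11")
im=c["pixels"];hsv=cv2.cvtColor(im,cv2.COLOR_BGR2HSV)
q=lambda u,v:(235+(u+.5)/4.4-.5,200+(v+.5)/4.4-.5)
f=np.array([ray(c,*q(*p),0.052) for p in [(83,73),(145,70),(151,177),(90,180)]])[:,:2]
ax=(f[0]-f[3])+(f[1]-f[2]);h=np.arctan2(ax[1],ax[0]);C=f.mean(0)
cc,ss=np.cos(LA),np.sin(LA);Rt=np.array([[cc,ss],[-ss,cc]])
print(f.round(3),C,h,[ (Rt@(p-LO)).round(4) for p in f],Rt@(C-LO),np.linalg.norm(f[0]-f[3]),np.linalg.norm(f[0]-f[1]))
m=cv2.inRange(hsv,(0,60,20),(20,255,120))[205:258,247:275]
p=np.argwhere(m)[:,::-1].astype(np.float32)+[247,205];print(len(p),p.mean(0),ray(c,*p.mean(0),.052))
for s in (1,-1):print(ik([C[0],C[1],.034],ori(h,np.pi/6,s)))
R0=Rot.from_rotvec(ori(h,np.pi/6,-1)).as_matrix();H=np.array([np.cos(h),np.sin(h),0]);ct=R0.T@(.010*H-np.array([0,0,.005]));at=R0.T@H
for hh in (np.pi/2,np.pi/3,0): place(ct,at,lane(0,.15,0),LA+hh,go=False)
E
```

```text
[[ 0.535  0.038]
 [ 0.538 -0.007]
 [ 0.461 -0.012]
 [ 0.458  0.032]] [0.49797767 0.01274728] 0.07518265626565149 [array([0.0451, 0.2273]), array([0.0485, 0.1827]), array([-0.0285,  0.1762]), array([-0.0318,  0.2199])] [0.00833645 0.20151159] 0.07727572399059493 0.04468920220871465
358 [260.7877095  228.12011173] [0.49755836 0.01423203 0.052     ]
[-0.35 -0.06  2.38  0.56  0.4  -2.47]
[-0.35 -0.06  2.38  0.56  0.4   0.68]
place s -1 [ 0.21  0.58  1.81 -1.05  1.33  0.82] [ 0.21  0.34  1.83 -1.02  1.45  0.63]
place s -1 [ 0.11  0.78  1.47 -0.76  1.66  0.9 ] [ 0.11  0.58  1.49 -0.78  1.79  0.78]
place s -1 [-0.22  0.99  1.1  -0.2   2.08  1.37] [-0.22  0.82  1.12 -0.22  2.22  1.34]
```

```bash
python3 - <<'E'
from h import *
import pickle
ct,at=pick([.4978,.0135,.029],.075,op=.6)
pickle.dump((ct,at),open("g.pkl","wb"))
p=np.array(bot.current_ee_pos());bot.line_to(list(p+[0,0,.19]),max_speed=.12); st("lift")
snap("scene","s12")
if bot.current_opening()>.45:
    place(ct,at,lane(-.015,.15,0),LA+np.pi/2)
    snap("scene","s13")
    bot.goto(list(jig(-.0,-.0,.34)),list(hori(0)))
snap("top","t13"); snap("scene","s13b"); st("")
im=load("t13")["pixels"];cv2.imwrite("pics/t13c.png",cv2.resize(im[120:276,120:420],None,fx=2.6,fy=2.6,interpolation=cv2.INTER_CUBIC))
E
```

```text
at t=103.0 [0.498 0.013 0.018] F [ 0.1 -0.6  1.1] op 0.600
grip t=103.3 [0.498 0.013 0.018] F [-3.3  0.4  5.3] op 0.494
lift t=105.0 [0.498 0.013 0.207] F [ 1.   0.1 -0.8] op 0.500
place s -1 [ 0.22  0.56  1.85 -1.05  1.33  0.84] [ 0.22  0.31  1.87 -1.01  1.45  0.64]
hover t=106.2 [ 0.474 -0.05   0.166] F [-0.2  0.2 -0.2] op 0.498
down t=107.6 [ 0.474 -0.05   0.047] F [-0.1 -0.2 -0.6] op 0.504
open t=108.0 [ 0.474 -0.05   0.046] F [-1.   0.7 -0.3] op 0.622
back t=109.2 [0.475 0.045 0.101] F [ 0.3 -0.3  0.6] op 0.619
 t=111.2 [0.473 0.248 0.339] F [-0.  -1.5 -0. ] op 0.619
```

View pics/s13b.png

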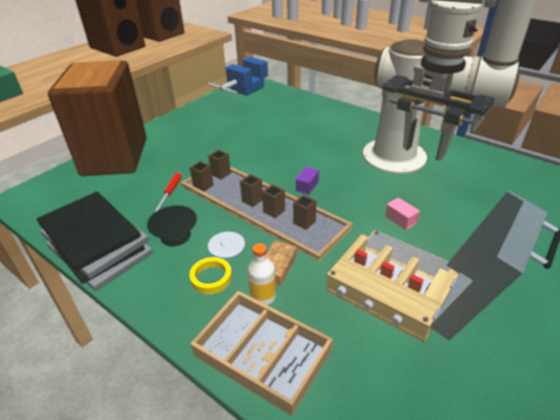

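View pics/t13c.png

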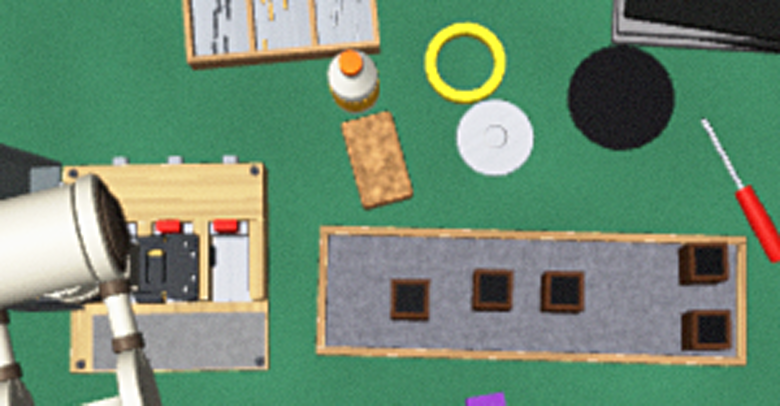

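```bash
python3 - <<'E'
from h import *
c=load("t13");im=c["pixels"];roi=im[208:258,247:405].max(2)<45
n,l,s,ce=cv2.connectedComponentsWithStats(roi.astype(np.uint8))
cc,ss=np.cos(LA),np.sin(LA);Rt=np.array([[cc,ss],[-ss,cc]])
for i in range(1,n):
    if s[i,4]>40: print(s[i],(Rt@(ray(c,ce[i][0]+247,ce[i][1]+208,.082)[:2]-LO)).round(4))
a=load("top0")["pixels"].astype(int);d=np.abs(a-im.astype(int)).max(2)>40
print("changed px in bystander area",d[85:204,240:440].sum())
s5=load("s5")["pixels"].astype(int);s13=load("s13b")["pixels"].astype(int)
print("hood area change s5->now",(np.abs(s5-s13).max(2)>40)[190:340,440:560].sum())
bot.job_done(); st("done")
E
```

```text
[140   7  11  11 112] [ 0.0413 -0.2056]
[ 58  18  10  10 100] [0.0019 0.0506]
[ 85  19  10  10 100] [ 0.001  -0.0331]
[ 26  22  10  10 100] [-0.0131  0.1495]
[142  33  10  11 102] [-0.0406 -0.2096]
changed px in bystander area 0
hood area change s5->now 0
the job is handed in; nothing more can be done
the job is handed in; nothing more can be done
```

The job is finished and handed in at about 111 s of the 210 s. The hood is open on its stop. Ducts b and c were pushed out by their slides and stood in the lane; bay a was empty. There was only one fallen duct; it had been knocked aside mid-run, so I found it again and set it upright.

**Last checks:** All five ducts stand in the lane. By their top ends, the three I placed are within 13 mm of the centre line, and the two already there are about 41 mm off it. All are within 210 mm along the lane. In the pictures nothing changed in the bystander area since the start, the hood had not moved since I let go of it, and all three slides had sprung back home. The robot was clear of everything. I judged "upright" from the images and did not measure each duct's tilt.

**What did not go to plan:**
- **Hood:** The wrist force reached about 20 N when the hood met its stop. It stayed there after I opened the grip, until I backed the tool off 4 mm.
- **Retreat from the handle:** The first retreat line was refused as out of reach, so I turned the tool more upright before leaving.
- **Bay c slide:** My first push stopped a few millimetres short because I misread the first contact, so I pushed it again, fully forward.

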